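Slide the decoction pot off the boil ring against the keep-warm gauge

ROBOT

A 6-joint arm with a two-finger parallel gripper is mounted at the origin on the work surface. World frame = base frame: x ahead of the robot, y to its left, z up, the work surface at z = 0. Lengths are in m, angles in rad, forces in N, time in s.
With the tool pointing down it reaches from about 0.225 to 0.725 m from the base axis. Payload 3.1 kg.
Tool frame: the origin (TCP) lies on the centre line of the jaws, within the pads' length; the fingertips stand 22 mm ahead of it and the grasp point (between the pads) lies 3 mm ahead of it; z points along the fingers, x is the direction in which the jaws open and shut, and the axes are right-handed (so a half turn about z gives the same grasp; the last joint's range is limited). The gripper opens to 85 mm and grips with 20 to 120 N. Pads are 22 mm wide; open, the fingers measure 114 mm over their backs; the gripper's body (76 mm by 85 mm) begins 54 mm behind the grasp point. The pads swing forward as they close: fully open they stand 13 mm farther back than shut.
Start: joints at [1.174, 0.048, 0.099, 1.622, 0, 1.443], TCP at [0.139, 0.506, 0.22] pointing down, gripper open.
Joint ranges: [-2.91, 2.91], [-0.99, 1.94], [-1.21, 1.42], [-2.12, 2.29], [-1.49, 1.47], [-3.14, 3.14]. Speed limits (rad/s): [2.79, 2.79, 3.14, 3.14, 3.14, 3.14].

INTERFACE

Orientations are given as a 3x3 rotation matrix whose columns are the frame's x, y, z axes.
In Python, from rig import get_obs, read_camera, camera_params, env, find_in, trace gives the robot as it stands.
- The arm moves only by the tool send_rows, never from a script. Its argument "commands" is a list of rows, each a list of 3 entries, a list of its own where there are three numbers: the shift along the tool's x, y, z in units of 20 cm (1.0 is 20 cm), then the turn about the tool's z in units of pi rad (1.0 is pi rad), then the closure, from -1 (fully open) to 1 (shut), so that 0 is half open. In form: [[[x, y, z], roll, jaw], ...]. A call has 1 to 12 rows; each row shifts and turns the commanded pose from where the row before left it, along the tool's axes as they then stand; what a row does not reach is not made up. A row lasts 1/8 s, in which the tool goes at most 62.5 mm and 10.7 degrees, less where a joint would pass 70% of its speed; a pose out of reach is approached as far as the arm can. A call with a number of a shift or a turn outside -1 to 1 is refused whole. A call with a gripper value outside its range is refused whole. The fingers move at their own pace and stop on an object; "squeeze" is the grip in N (left out, the last holds). Time passes only in rows, so rows that do not move let the fingers close. It gives the time, the measured TCP pose, the force and the opening at its end, in the units of the state.
- get_obs(): the state, without advancing time (a new reading comes with each control period).
- read_camera(name): name is "scene" or "top"; returns (picture, depth): 384x512x3 uint8, red, green, blue; 384x512 float32, m along the optical axis (not along the pixel's ray), 0 where there is no reading.
- camera_params(name): a dict with "intrinsics" (3x3 intrinsics, pixels), "R" (3x3) and "t" (3): a world point X has camera coordinates R X + t. Camera axes: x right, y down, z forward; pixel columns grow to the right and rows downward; lengths in m; the calibration is good to about 2 mm. A picture is of the moment at which its call begins. camera_params takes no time and is no camera call.
- env.finish_job(): hands the job in, once; it reports no verdict.
Trained networks look in the newest picture that a camera, given by its name, has taken for a name from the list of things; names that differ only in an ending like _2 or _b are one class to them, and where a whole thing is asked for, a point or a joint stands for the part that bears it (a point fixed in the world has none). Each returns a list of dicts, best first, with "conf" (0 to 1); they miss things now and then, are a little off and sometimes report something else, mostly with a low value. They report only what shows in the picture. A call takes as long as a camera call. They do not tell look-alikes from the thing itself.
- find_in(query, camera): "extent" ([centre column, centre row, width, height] in pixels, round what is visible of it).
- trace(query, camera): "region" (384x512 bool, what is visible of it) and "extent" ([centre column, centre row, width, height] in pixels, round what is visible of it).
The state is a dict: "clock": time; "joints": joint angles; "joint_vel": joint speeds; "joint_efforts": joint torques, N m; "tcp_pos": TCP position; "ee_rot": TCP orientation; "ft_force": force on the tool from outside, world axes, zero at the start; "moment": the same for the moment, N m; "width": finger opening in m.
Only numpy, scipy, OpenCV 4.12 (cv2) and the standard library are available. Lean on these libraries where they do the work, as an engineer would, in place of code of your own. Each camera call takes 0.05 s, during which the arm holds its last target. There are 200 camera calls.

TASK

Before moving the white pot off its place in the middle of the hob, swing its bail handle fully down to the front (the robot's side), so that it is clear of the gauge and leaves the mouth open. Then slide the pot over the hob, never lifting or tipping it, into the white-lined keep-warm lane that has the yellow temperature gauge at its back (left or right), and push it gently back until its wall presses the gauge's sprung orange tip and stays in touch with it, the whole pot between the lane's two long lines. Let go, and leave the jars, dish, cup and spoon where they are.

Things in the scene. Friction and masses are not known exactly. Their poses are not given: they have to be found in the camera images.
- pot_center (a point): centre of the loose white enamel pot, half-way up on its axis, 32.5 mm above its underside. The pot is an open, straight-walled cylinder: 130 mm outer diameter, 65 mm tall, wall 4 mm, floor 6 mm thick, 0.5 to 1 kg, sliding at about 0.25 to 0.45 times its weight
- pot: the same pot; the origin is the centre of its underside; z up, +x points to its back, away from the robot, within about 0.4 rad; the bail's two ears stick out 8 mm at its +y and -y sides near the rim
- bail (a joint): angle of the bail handle about a line along the pot's y axis, through the pot's axis, 57 mm above the pot's underside: 0 = upright arch over the pot, positive = swung to the front (the pot's -x, robot side), negative = leaning to the back. It stops at 1.55, lying level round the rim. The hinge is stiff: about 1 N at the crown moves it, and it stays where it is left.
- bail_crown (a point): middle of the bail's wooden grip, the top of the arch, 78 mm from the hinge line. The bail is a half circle of 78 mm radius, the grip an 11 mm thick bar curved along the arch (about 75 mm long), the rest 6.5 mm wire.
- hob: fixed black glass hob, 340 mm (x) by 600 mm (y), its top 20 mm above the table; origin at the centre of its underside, x away from the robot, y to the left. A red ring (middle, 25 mm in front of the centre) marks the boil place, where the pot starts. White line pairs 164 mm apart run along x about y = +185 and -185 mm: the keep-warm lanes.
- gauge: fixed yellow block, 40 (x) by 60 (y) by 60 mm tall, on the hob at the back of one of the two lanes, centred on that lane; origin at the centre of its underside, on the hob's top; x away from the robot, parallel to the lane's lines
- gauge_axis (a point): point on the front of the gauge block, 20 mm before and 35 mm above its origin, where a steel rod with a round orange tip, 26 mm across, points out along -x. How far it is drawn out is set differently each time and not reported: the tip's face lies 20 to 50 mm in front of this point. The tip is softly sprung: 0.4 N at first touch, 0.9 N after 7 mm, then rigid; the pot's friction holds it there.
- timer: fixed grey block of the same size at the back of the other lane, without a tip; not to be used
- jar_a: lidded glass herb jar, 72 mm across, 162 mm tall; bystander, origin at the centre of its underside
- jar_b: lidded glass herb jar, 72 mm across, 152 mm tall; bystander, origin at the centre of its underside
- jar_c: lidded glass herb jar, 72 mm across, 162 mm tall; bystander, origin at the centre of its underside
- dish: small brass dish, 56 mm across, 25 mm tall; bystander, origin at the centre of its underside
- cup: blue ceramic cup, 48 mm across, 50 mm tall, standing on the hob at the back, near the middle; bystander, origin at the centre of its underside
- spoon: wooden spoon lying on the table; bystander, origin at the centre of its underside
Not all that is in view belongs to the job. Leave any blue or purple look-alike of the pot alone.

How it is judged:
On the way, in this order (a step that is already met when the one before it is completed fails the run):
1. the bail is folded down to the front while the pot is still at its starting place (value of joint bail above 1.3 rad and distance of pot_center from where it was at the start of the episode below 0.06 m), for 0.2 s.
2. the pot stands between the lane's lines and presses the gauge's tip (y of pot_center in the frame of gauge between -0.016 and 0.016 m and contact force between pot and gauge above 0.25 N), for 0.2 s.
At the end, for the whole second after the job is handed in: The pot stands flat and still on the hob, its axis within 16 mm of the middle of the gauge's lane (so all of it is between the lines), its wall touching the gauge's tip (more than 0.25 N), and its bail is folded down to the front (angle over 1.3 rad) (all of step 2 and value of joint bail above 1.3 rad and linear speed of pot below 0.01 m/s and angle between pot's own z axis and vertical below 0.05 rad and z of pot in the frame of hob between 0.016 and 0.024 m).
It fails at once if the pot is lifted more than 8 mm off the hob (z of pot in the frame of hob above 0.028 m).
It fails at once if the pot is tipped by more than 0.2 rad (angle between pot's own z axis and vertical above 0.2 rad).
It fails at once if the pot is rammed against the gauge with more than 25 N (contact force between pot and gauge above 25 N).
It fails at once if a jar, the dish, cup or the spoon is moved more than 30 mm (distance of any of jar_a, jar_b, jar_c, dish, cup, spoon from where it was at the start of the episode above 0.03 m).
It also fails if it takes over 67 s, if anything falls off the work surface, if the arm or the gripper's body presses on something with over 40 N, if the wrist force passes 120 N, or if a joint passes its speed limit or range.

## Working session

There is one attempt and no reset: what is moved stays moved. The work goes in short steps, Python scripts to look and compute and a tool call to move; the robot and the scene stay as the last step left them, time stands still between calls to the robot, and variables do not carry over. Pictures are saved under pics/ and viewed, about 8 in all and at most 12, crops included, and the job is handed in when it is done.

Besides the shell and the picture viewer there is one more tool, called after ">>>" by a JSON object that holds its "name" and its "arguments". send_rows: Moves the arm, as the interface text tells. Shifts and turns lie within -1 to 1; 1 stands for 20 cm of shift or pi rad of turn. Its arguments: {"type":"object","properties":{"commands":{"type":"array"},"squeeze":{"type":"number"}},"required":["commands"]}

```bash
mkdir -p pics; ls
cat > h.py <<'E'
import numpy as np, cv2
from rig import get_obs, read_camera, camera_params, env, find_in, trace
def world(cam, depth, mask=None):
    P=camera_params(cam);K=np.array(P["intrinsics"]);R=np.array(P["R"]);t=np.array(P["t"])
    v,u=np.mgrid[:384,:512]
    c=np.stack([(u-K[0,2])/K[0,0]*depth,(v-K[1,2])/K[1,1]*depth,depth],-1)
    W=(c-t)@R
    W[depth<=0]=np.nan
    return W if mask is None else W[mask&(depth>0)]
E
python3 - <<'E'
from h import *
a,da=read_camera("scene");b,db=read_camera("top")
cv2.imwrite("pics/s.png",a[:,:,::-1]);cv2.imwrite("pics/t.png",b[:,:,::-1])
np.savez("f0.npz",a=a,da=da,b=b,db=db)
for q in ["pot","bail","bail_crown","gauge","timer","hob","jar_a","dish","cup","spoon"]:
  for c,d in(("scene",da),("top",db)):
    for r in trace(q,c)[:4]:
      if r["conf"]<.3: continue
      w=world(c,d,r["region"])
      print(q,c,round(r["conf"],2),np.round(r["extent"]),np.round(np.median(w,0),3),np.round(np.percentile(w,2,0),3),np.round(np.percentile(w,98,0),3))
print(get_obs())
for c in("scene","top"):
  P=camera_params(c);print(c,-np.array(P["R"]).T@np.array(P["t"]),P["R"])
E
```

```text
pics
pot scene 0.97 [267. 186.  41.  48.] [0.475 0.071 0.041] [ 0.419 -0.004  0.021] [0.545 0.128 0.151]
pot scene 0.78 [129. 237.  48.  47.] [ 0.225 -0.314  0.02 ] [ 0.165 -0.38   0.002] [ 0.291 -0.253  0.137]
pot top 0.86 [354. 269.  48.  44.] [ 0.224 -0.319  0.009] [ 0.168 -0.372  0.002] [ 0.283 -0.248  0.138]
pot top 0.73 [229. 187.  50.  39.] [0.485 0.068 0.029] [0.419 0.007 0.022] [0.543 0.128 0.152]
pot top 0.67 [363. 156.  44.  46.] [ 0.577 -0.367  0.012] [ 0.511 -0.426  0.001] [ 0.637 -0.302  0.137]
bail scene 0.79 [208. 312.  59.  16.] [ 0.582 -0.364  0.13 ] [ 0.512 -0.402  0.075] [ 0.642 -0.333  0.14 ]
bail scene 0.73 [262. 184.  14.  42.] [0.457 0.054 0.15 ] [ 0.448 -0.011  0.092] [0.494 0.094 0.155]
bail scene 0.7 [123. 225.  23.  22.] [ 0.229 -0.312  0.135] [ 0.172 -0.347  0.039] [ 0.233 -0.276  0.141]
bail scene 0.65 [311. 213.  15.  20.] [0.63  0.088 0.05 ] [0.609 0.062 0.018] [0.652 0.107 0.071]
bail top 0.67 [225. 189.  39.   9.] [0.454 0.071 0.149] [0.446 0.025 0.027] [0.475 0.131 0.156]
bail top 0.6 [353. 268.  52.   3.] [ 0.227 -0.295  0.133] [ 0.223 -0.366  0.07
[... 3202 characters left out ...]
array([0.13944487, 0.50612551, 0.22043474]), 'ee_rot': array([[ 2.65587415e-01,  9.64086783e-01,  3.57038062e-06],
       [ 9.64086783e-01, -2.65587415e-01,  7.72001605e-06],
       [ 8.39101360e-06,  1.39181766e-06, -1.00000000e+00]]), 'ft_force': array([0.80805198, 0.49411816, 0.92607619]), 'moment': array([-0.01637985,  0.04541187,  0.01271427]), 'width': 0.08520003395989939}
scene [ 0.85974364 -0.52752138  1.09336376] [[ 0.81286567  0.58242978 -0.00499575]
 [ 0.48210709 -0.67761419 -0.55534832]
 [-0.32683659  0.4490151  -0.83160284]]
top [0.22159451 0.01718113 1.26914314] [[-0.00787831 -0.99989329  0.01230234]
 [-0.98223343  0.00543119 -0.18758461]
 [ 0.18749777 -0.01356162 -0.9821714 ]]
```

View pics/s.png

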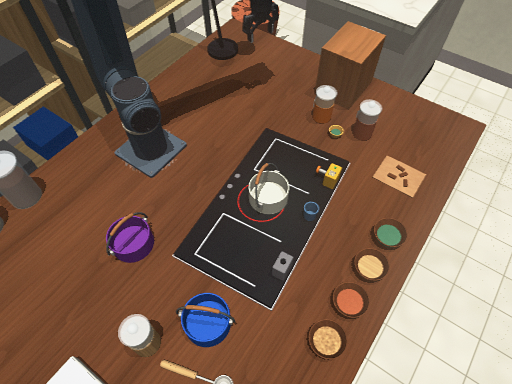

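View pics/t.png

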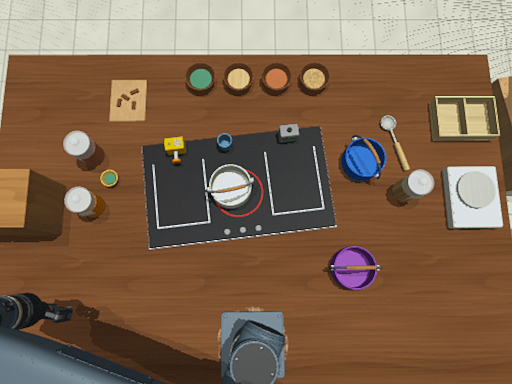

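The white pot is at scene (267,188) and top (230,186), and its bail leans a little to the front. Look-alikes are the blue pot at top (363,158) and the purple one at top (354,268); I'll leave both. The yellow gauge is at the back of the left lane, top (175,147), with its orange tip at (177,157). Next I'll measure more exactly and take one close crop.

Run:
```python
from h import *
from scipy.optimize import least_squares
f=np.load("f0.npz");S=world("scene",f["da"]);T=world("top",f["db"])
r=trace("hob","top")[0]["region"]
w=world("top",f["db"],r); w=w[abs(w[:,2]-.02)<.006]
rect=cv2.minAreaRect((w[:,:2]*1000).astype(np.float32));print("hob",rect)
for n,W,im in(("s",S,f["a"]),("t",T,f["b"])):
  hsv=cv2.cvtColor(im,cv2.COLOR_RGB2HSV);H,Sa,V=[hsv[...,i].astype(int) for i in range(3)]
  near=lambda c,rad:np.hypot(W[...,0]-c[0],W[...,1]-c[1])<rad
  # pot rim: pixels
  m=near((.485,.066),.09)&(Sa<60)&(abs(W[...,2]-.085)<.005)
  p=W[m]
  if len(p)>10:
    s=least_squares(lambda q:np.hypot(p[:,0]-q[0],p[:,1]-q[1])-.063,[.485,.066],loss='soft_l1',f_scale=.003).x;print(n,"rim",len(p),s,p[:,2].mean())
  m=near((.47,.066),.12)&(W[...,2]>.095);p=W[m];c=W[m&(W[...,2]>.135)]
  print(n,"bail pts",len(p),"crown",c.mean(0),np.percentile(c,[5,95],0))
  k=cv2.fitLine(c[:,:2].astype(np.float32),cv2.DIST_HUBER,0,.01,.01).ravel();print("dir",k)
  m=near((.61,.24),.08)&(W[...,2]>.076)&(H>18)&(H<35)&(Sa>120);p=W[m];print(n,"gauge top",len(p),p.mean(0),np.percentile(p,[3,97],0))
  print(cv2.minAreaRect((p[:,:2]*1000).astype(np.float32)))
  m=near((.57,.24),.06)&(W[...,2]>.03)&(W[...,2]<.075)&(H<17)&(Sa>150)&(V>120);p=W[m];print(n,"tip",len(p),p.mean(0) if len(p) else 0,np.percentile(p,[3,97],0) if len(p) else 0)
  m=near((.66,-.13),.06)&(W[...,2]>.076);p=W[m];print(n,"timer top",p.mean(0))
a=cv2.resize(f["a"][135:235,215:365],None,fx=5.3,fy=5.3,interpolation=cv2.INTER_CUBIC);cv2.imwrite("pics/c.png",a[:,:,::-1])
```

```text
hob ((495.02545166015625, 46.002655029296875), (343.3145751953125, 601.4208984375), 6.491027355194092)
s rim 177 [0.4822976  0.06384033] 0.08392384794872522
s bail pts 139 crown [0.45779844 0.05304489 0.14797514] [[0.44836551 0.01678458 0.13815544]
 [0.46868787 0.09895053 0.1546772 ]]
dir [ 0.20583703 -0.97858626  0.45779845  0.05304489]
s gauge top 132 [0.61895557 0.24392835 0.07919926] [[0.59946803 0.21559881 0.07654909]
 [0.63802313 0.27056322 0.08251944]]
((619.0184936523438, 242.15567016601562), (39.002323150634766, 59.15270233154297), 7.554426670074463)
s tip 18 [0.56840685 0.23517061 0.06333438] [[0.56375577 0.22474255 0.05876614]
 [0.57165719 0.24764456 0.06911173]]
s timer top [ 0.66019751 -0.12393423  0.07982744]
t rim 194 [0.48203939 0.06660346] 0.08444703056929792
t bail pts 154 crown [0.45531611 0.06198869 0.14856696] [[0.4467345  0.01903206 0.13851668]
 [0.46814035 0.10393242 0.15558295]]
dir [ 0.20457803 -0.97885025  0.45531613  0.06198869]
t gauge top 162 [0.61693673 0.24783109 0.07966882] [[0.59946853 0.21787461 0.07641012]
 [0.63763465 0.27431729 0.08356949]]
((618.3453979492188, 246.3320770263672), (40.787696838378906, 58.5434684753418), 4.6324687004089355)
t tip 11 [0.56581222 0.23957565 0.06016888] [[0.56341127 0.22893642 0.05570675]
 [0.56970116 0.25074399 0.06622909]]
t timer top [ 0.6594072  -0.12057162  0.08031046]
```

View pics/c.png

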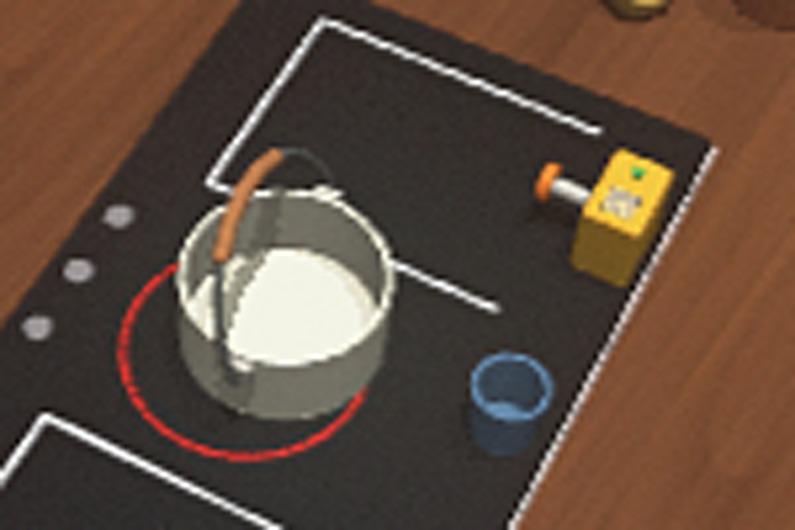

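The crop shows the white pot with its bail leaning slightly to the front. The gauge tip points out of the left lane. In the world frame: pot centre about (0.482, 0.065) with yaw 0.2, lane yaw 0.113, gauge about (0.618, 0.245), tip face about 36 mm in front of the block. I'll close the jaws, line the tool up with the pot frame and move above it.

>>> {"name": "send_rows", "arguments": {"commands": [[[0,0,0],-0.05,1],[[0,0,0],-0.05,1],[[0,0,0],-0.05,1],[[-0.22,0.11,0],0,1],[[-0.22,0.11,0],0,1],[[-0.22,0.11,0],0,1],[[-0.22,0.11,0],0,1],[[-0.22,0.11,0],0,1],[[-0.22,0.11,0],0,1],[[-0.22,0.11,0],0,1],[[-0.22,0.11,0],0,1],[[-0.22,0.11,0],0,1]], "squeeze": 20}}

```text
clock: 2.65
tcp_pos: [0.4139, 0.1567, 0.2206]
ee_rot: [[-0.201, 0.98, 0.001], [0.98, 0.201, 0.0], [0.0, 0.001, -1.0]]
ft_force: [0.5, 0.4, 0.1]
width: -0.0002
```

>>> {"name": "send_rows", "arguments": {"commands": [[[-0.17,0.084,0],0,1],[[-0.17,0.084,0],0,1],[[-0.175,0.084,0],0,1],[[0,0,0.1],0,1],[[0,0,0.1],0,1],[[0,0,0.08],0,1],[[0,0,0],0,1]]}}

```text
clock: 3.52
tcp_pos: [0.4819, 0.0674, 0.1628]
ee_rot: [[-0.201, 0.98, -0.003], [0.98, 0.201, -0.0], [0.001, -0.003, -1.0]]
ft_force: [0.2, -0.6, 0.7]
width: -0.0
```

Run:
```python
from h import *
a,_=read_camera("scene")
a=cv2.resize(a[105:235,205:355],None,fx=4.6,fy=4.6,interpolation=cv2.INTER_CUBIC);cv2.imwrite("pics/d.png",a[:,:,::-1])
o=get_obs();print(o["tcp_pos"],o["ft_force"])
```

```text
[0.48260652 0.06739945 0.1639979 ] [0.10435508 0.55221751 0.36106068]
```

View pics/d.png

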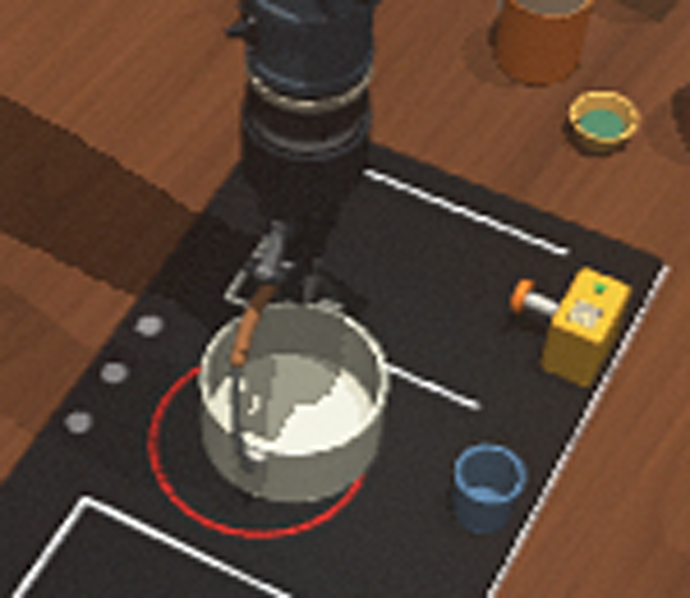

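The fingers show at crop (270,255), near the far end of the grip at (262,295). I'll check that against the projection.

Run:
```python
from h import *
P=camera_params("scene");K=np.array(P["intrinsics"]);R=np.array(P["R"]);t=np.array(P["t"])
o=get_obs();tc=o["tcp_pos"]
for n,X in(("tip",tc-[0,0,.022]),("tcp",tc),("tcp+5cm",tc+[0,0,.05]),("crown",[.456,.058,.15]),("pot rim c",[.482,.065,.085])):
  c=K@(R@np.array(X)+t);p=c[:2]/c[2];print(n,p,(p-[205,105])*4.6)
f=np.load("f0.npz")
for c in("scene","top"):
  a,d=read_camera(c);W=world(c,d)
  m=(np.hypot(W[...,0]-.47,W[...,1]-.07)<.09)&(W[...,2]>.10)&(W[...,2]<.19)
  hsv=cv2.cvtColor(a,cv2.COLOR_RGB2HSV);br=(hsv[...,0]<20)&(hsv[...,1]>90)&(hsv[...,2]>70)
  for q,mm in(("brown",m&br),("other",m&~br)):
    w=W[mm];print(c,q,len(w),w.mean(0),np.percentile(w,[2,98],0).round(3).tolist())
```

```text
tip [269.26753348 175.16507859] [295.63065401 322.7593615 ]
tcp [269.45959082 170.84471146] [296.51411777 302.8856727 ]
tcp+5cm [269.919385   160.50155216] [298.62917101 255.30713994]
crown [260.46134539 171.58321009] [255.12218879 306.28276639]
pot rim c [268.21575283 186.17117502] [290.79246303 373.38740511]
scene brown 62 [0.45954128 0.04341542 0.14869804] [[0.452, 0.019, 0.14], [0.47, 0.077, 0.156]]
scene other 57 [0.47654239 0.02824947 0.14002827] [[0.448, -0.011, 0.102], [0.493, 0.126, 0.189]]
top brown 7 [0.46474697 0.02096273 0.14325512] [[0.463, 0.016, 0.137], [0.467, 0.025, 0.148]]
top other 23 [0.47561854 0.00722489 0.12769347] [[0.464, -0.007, 0.105], [0.488, 0.025, 0.144]]
```

The finger position agrees with the projection: the fingers are behind the grip with nothing touching. Now I'll fold the bail along its arc.

>>> {"name": "send_rows", "arguments": {"commands": [[[0,-0.045,0.005],0,1],[[0,-0.045,0.005],0,1],[[0,-0.045,0.01],0,1],[[0,-0.045,0.01],0,1],[[0,-0.035,0.027],0,1],[[0,-0.035,0.028],0,1],[[0,-0.03,0.032],0,1],[[0,-0.03,0.033],0,1],[[0,-0.02,0.03],0,1],[[0,-0.02,0.03],0,1],[[0,-0.015,0.027],0,1],[[0,-0.015,0.028],0,1]]}}

```text
clock: 5.18
tcp_pos: [0.4086, 0.0519, 0.1111]
ee_rot: [[-0.201, 0.98, 0.0], [0.98, 0.201, -0.0], [-0.0, 0.0, -1.0]]
ft_force: [0.1, -0.2, -0.2]
width: -0.0001
```

```bash
cat > look.py <<'E'
from h import *
from scipy.optimize import least_squares
import sys
g=(float(sys.argv[1]),float(sys.argv[2]))
o=get_obs();print(o["clock"],o["tcp_pos"],o["ft_force"])
for c in("scene","top"):
  a,d=read_camera(c);W=world(c,d)
  hsv=cv2.cvtColor(a,cv2.COLOR_RGB2HSV);H,S,V=[hsv[...,i].astype(int) for i in range(3)]
  n=np.hypot(W[...,0]-g[0],W[...,1]-g[1])
  p=W[(n<.1)&(S<60)&(V>60)&(abs(W[...,2]-.084)<.005)]
  if len(p)>10:
    s=least_squares(lambda q:np.hypot(p[:,0]-q[0],p[:,1]-q[1])-.063,g,loss='soft_l1',f_scale=.003).x;print(c,"pot",len(p),s.round(4))
    u=np.array([.9936,.113]);v=np.array([-.113,.9936]);e=s-[.618,.2445];print("  in gauge frame",(e@u).round(4),(e@v).round(4))
  w=W[(n<.14)&(H<20)&(S>90)&(V>70)&(W[...,2]>.05)&(W[...,2]<.2)]
  if len(w): print(c,"brown/orange",len(w),np.percentile(w,[3,50,97],0).round(3).tolist())
  cv2.imwrite(f"pics/{sys.argv[3]}_{c}.png",cv2.resize(a[105:235,165:355] if c=="scene" else a[110:250,130:330],None,fx=4,fy=4,interpolation=cv2.INTER_CUBIC)[:,:,::-1])
E
python3 look.py .482 .065 e
```

```text
5.175 [0.40855843 0.05194852 0.11110581] [ 0.1179654  -0.19628891 -0.21768484]
scene pot 196 [0.4823 0.0637]
  in gauge frame -0.1553 -0.1643
scene brown/orange 87 [[0.447, 0.02, 0.14], [0.456, 0.052, 0.149], [0.469, 0.098, 0.155]]
top pot 20 [0.4907 0.0633]
  in gauge frame -0.147 -0.1657
```

View pics/e_scene.png

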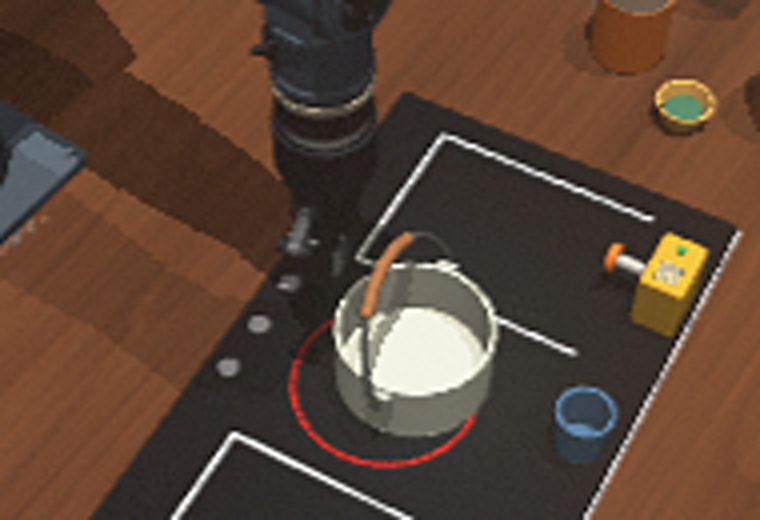

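The bail has not moved and the fingers went past it, so I'll check where the fingertips really are using depth.

Run:
```python
from h import *
P=camera_params("scene");K=np.array(P["intrinsics"]);R=np.array(P["R"]);t=np.array(P["t"])
tc=get_obs()["tcp_pos"]
for n,X in(("tip",tc-[0,0,.022]),("tcp",tc),("tcp+7cm",tc+[0,0,.07])):
  c=K@(R@np.array(X)+t);p=c[:2]/c[2];print(n,p,(p-[165,105])*4)
a,d=read_camera("scene");W=world("scene",d)
for z in np.arange(.03,.30,.01):
  m=(np.hypot(W[...,0]-tc[0],W[...,1]-tc[1])<.08)&(abs(W[...,2]-z)<.005)&(np.hypot(W[...,0]-.482,W[...,1]-.065)>.07)&(W[...,0]<.445)
  w=W[m]
  if len(w): print(round(z,2),len(w),w.min(0).round(3),w.max(0).round(3))
cv2.imwrite("pics/f.png",cv2.resize(np.clip(a[130:190,220:300].astype(float)*2.5,0,255).astype(np.uint8),None,fx=8,fy=8,interpolation=cv2.INTER_CUBIC)[:,:,::-1])
```

```text
tip [247.10136015 177.34308523] [328.4054406  289.37234093]
tcp [246.95271032 173.27365028] [327.81084127 273.09460111]
tcp+7cm [246.4487251  159.47656067] [325.79490041 217.90624267]
0.03 2 [0.351 0.029 0.025] [0.381 0.045 0.026]
0.13 7 [0.406 0.039 0.126] [0.415 0.044 0.135]
0.14 3 [0.404 0.037 0.136] [0.416 0.043 0.141]
0.17 11 [0.403 0.036 0.169] [0.418 0.087 0.175]
0.18 13 [0.403 0.014 0.175] [0.427 0.094 0.184]
0.19 12 [0.404 0.006 0.185] [0.429 0.086 0.195]
0.2 4 [ 0.418 -0.004  0.202] [0.431 0.016 0.204]
0.21 45 [ 0.403 -0.011  0.205] [0.431 0.028 0.215]
0.22 25 [ 0.411 -0.005  0.215] [0.431 0.027 0.225]
0.23 26 [0.405 0.007 0.225] [0.426 0.027 0.235]
0.24 19 [0.406 0.011 0.236] [0.424 0.027 0.245]
0.25 20 [0.39  0.014 0.246] [0.429 0.02  0.255]
0.26 26 [0.383 0.014 0.255] [0.425 0.024 0.265]
0.27 27 [0.385 0.014 0.265] [0.426 0.022 0.275]
0.28 26 [0.387 0.014 0.275] [0.425 0.021 0.284]
0.29 49 [0.375 0.013 0.286] [0.425 0.033 0.295]
```

View pics/f.png

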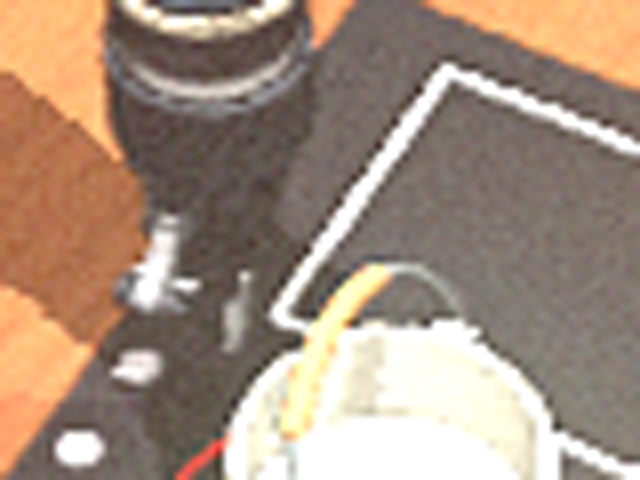

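>>> {"name": "send_rows", "arguments": {"commands": [[[0,0,-0.2],0,1],[[0,0,-0.2],0,1],[[0,0.2,0],0,1],[[0,0.2,0],0,1],[[0,0,0.13],0,1],[[0,0,0.13],0,1],[[0,-0.07,0],0,1],[[0,-0.07,0],0,1],[[0,-0.07,0],0,1],[[0,-0.07,0],0,1]]}}

```text
clock: 6.58
tcp_pos: [0.4316, 0.0565, 0.1407]
ee_rot: [[-0.201, 0.98, 0.002], [0.98, 0.201, -0.0], [-0.001, 0.002, -1.0]]
ft_force: [0.0, -0.5, 0.1]
width: -0.0002
```

```bash
python3 look.py .482 .065 g
python3 - <<'E'
from h import *
tc=get_obs()["tcp_pos"]
for c in("scene","top"):
  a,d=read_camera(c);W=world(c,d);print(c,"zero depth",(d==0).sum())
  m=(np.hypot(W[...,0]-tc[0],W[...,1]-tc[1])<.03)&(W[...,2]>.09)
  w=W[m];print(np.sort(w[:,2])[:12].round(3))
E
```

```text
6.575 [0.4315759  0.05654722 0.14067742] [ 0.01112434 -0.48284796  0.09349987]
scene pot 192 [0.4822 0.0638]
  in gauge frame -0.1554 -0.1642
scene brown/orange 87 [[0.435, 0.018, 0.109], [0.45, 0.052, 0.145], [0.463, 0.098, 0.151]]
top pot 30 [0.4829 0.0648]
  in gauge frame -0.1546 -0.1633
scene zero depth 775
[0.142 0.142 0.142 0.144 0.145 0.145 0.145 0.146 0.146 0.146 0.147 0.147]
top zero depth 759
[0.606 0.608 0.609 0.609 0.609 0.609 0.609 0.609 0.609 0.61  0.61  0.61 ]
```

View pics/g_scene.png

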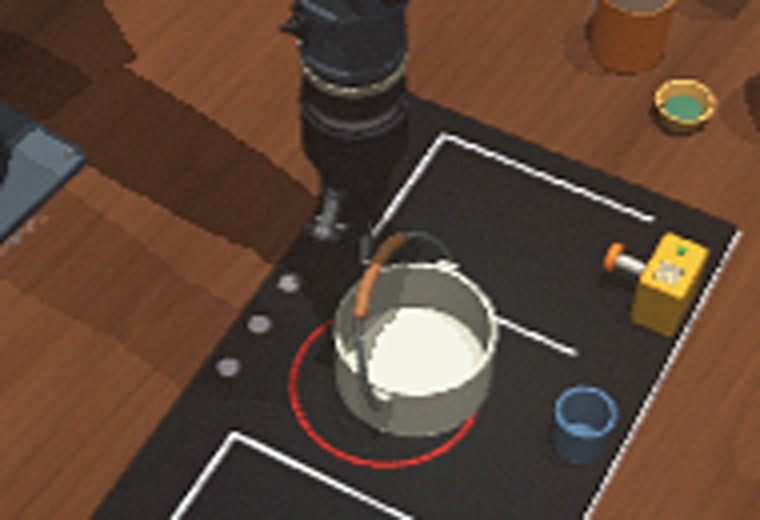

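The bail tilted only a few mm and slipped under the fingers. The real fingertips seem to sit higher than the stated 22 mm ahead of the TCP. I'll repeat the sweep lower, with the tips still nominally above the rim.

>>> {"name": "send_rows", "arguments": {"commands": [[[0,0,-0.13],0,1],[[0,0,-0.13],0,1],[[0,0.14,0],0,1],[[0,0.14,0],0,1],[[0,0,0.13],0,1],[[0,0,0.13],0,1],[[0,0,0.14],0,1],[[0,-0.07,0],0,1],[[0,-0.07,0],0,1],[[0,-0.07,0],0,1],[[0,-0.07,0],0,1]]}}

```text
clock: 8.15
tcp_pos: [0.4327, 0.0567, 0.113]
ee_rot: [[-0.201, 0.98, 0.004], [0.98, 0.201, 0.0], [-0.001, 0.004, -1.0]]
ft_force: [1.0, 1.2, -1.7]
width: 0.0005
```

```bash
python3 look.py .482 .065 i
```

```text
8.15 [0.43267052 0.05665106 0.11298735] [ 1.04761959  1.20257349 -1.66045176]
scene pot 178 [0.4725 0.0621]
  in gauge frame -0.1652 -0.1648
scene brown/orange 36 [[0.417, 0.011, 0.123], [0.426, 0.027, 0.128], [0.435, 0.045, 0.135]]
top pot 28 [0.4516 0.0505]
  in gauge frame -0.1872 -0.1739
top brown/orange 7 [[0.424, 0.01, 0.083], [0.427, 0.013, 0.128], [0.435, 0.016, 0.13]]
```

>>> {"name": "send_rows", "arguments": {"commands": [[[0,0.03,0],0,1],[[0,0,-0.1],0,1],[[0,0,-0.1],0,1],[[0,-0.06,0],0,1],[[0,-0.06,0],0,1],[[0,0,0.05],0,1],[[0,-0.01,0.05],0,1],[[0,-0.02,0.04],0,1],[[0,-0.02,0.04],0,1]]}}

```text
clock: 9.38
tcp_pos: [0.4038, 0.0511, 0.1145]
ee_rot: [[-0.201, 0.98, -0.002], [0.98, 0.201, -0.0], [0.0, -0.002, -1.0]]
ft_force: [-1.2, -0.4, 2.0]
width: 0.0002
```

```bash
python3 look.py .472 .063 j
```

```text
9.375 [0.40384006 0.05106741 0.11447797] [-1.20145254 -0.35191998  1.99714649]
scene pot 216 [0.4691 0.0623]
  in gauge frame -0.1685 -0.1643
scene brown/orange 55 [[0.404, 0.01, 0.115], [0.413, 0.034, 0.12], [0.426, 0.087, 0.126]]
top pot 30 [0.488  0.0582]
  in gauge frame -0.1502 -0.1704
```

View pics/j_scene.png

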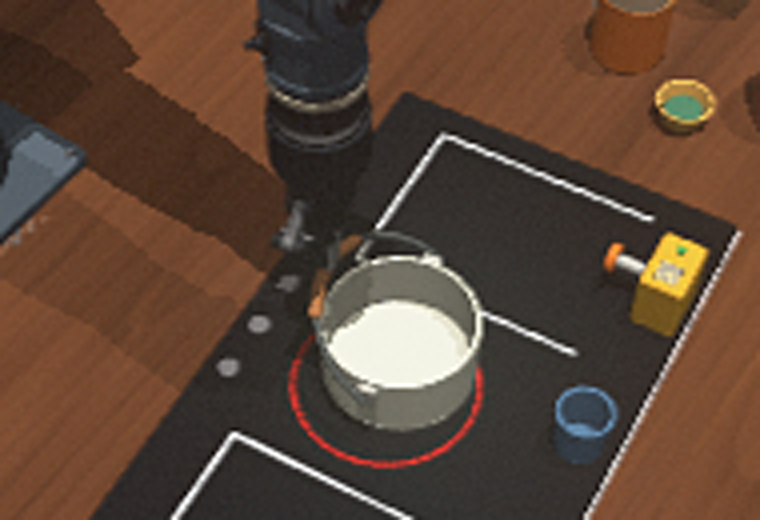

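Working: 2 N upward on the tool, bail at about 60°, and the fingertips measure about 7 mm behind the TCP. I'll continue down.

>>> {"name": "send_rows", "arguments": {"commands": [[[0,-0.015,0.035],0,1],[[0,-0.01,0.035],0,1],[[0,-0.01,0.035],0,1],[[0,-0.01,0.03],0,1],[[0,-0.005,0.03],0,1],[[0,0,0],0,1]]}}

```text
clock: 10.22
tcp_pos: [0.3944, 0.0492, 0.0817]
ee_rot: [[-0.201, 0.98, -0.001], [0.98, 0.201, 0.0], [0.0, -0.001, -1.0]]
ft_force: [-0.1, 0.1, -0.3]
width: 0.0002
```

```bash
python3 look.py .469 .063 k
```

```text
10.225 [0.39444726 0.04924462 0.08171199] [-0.10412021  0.05184044 -0.28400974]
scene pot 264 [0.4677 0.062 ]
  in gauge frame -0.1699 -0.1643
scene brown/orange 55 [[0.392, 0.007, 0.083], [0.4, 0.033, 0.09], [0.416, 0.088, 0.093]]
top pot 34 [0.4603 0.0516]
  in gauge frame -0.1785 -0.1739
```

>>> {"name": "send_rows", "arguments": {"commands": [[[0,0,0.01],0,1],[[0,0,0.005],0,1],[[0,0,0],0,1],[[0,0,0],0,1]]}}

```text
clock: 10.82
tcp_pos: [0.3949, 0.0492, 0.0794]
ee_rot: [[-0.201, 0.98, -0.0], [0.98, 0.201, 0.0], [0.0, -0.0, -1.0]]
ft_force: [0.5, -0.6, 0.4]
width: 0.0001
```

```bash
python3 look.py .469 .063 l
```

```text
10.825 [0.39491735 0.0491911  0.07940651] [ 0.48683552 -0.59589651  0.43671229]
scene pot 265 [0.4678 0.0618]
  in gauge frame -0.1699 -0.1646
scene brown/orange 50 [[0.392, 0.009, 0.082], [0.4, 0.033, 0.087], [0.416, 0.089, 0.092]]
top pot 31 [0.4596 0.0515]
  in gauge frame -0.1792 -0.1739
```

The bail is folded (grip centre about 83 mm high, close to level) and the pot has moved only about 15 mm. Next I'll lift, align the tool with the lane and lower the closed fingers inside the pot.

>>> {"name": "send_rows", "arguments": {"commands": [[[0,0,-0.18],0,1],[[0,0,-0.17],0,1],[[-0.005,0.185,0],0,1],[[-0.005,0.185,0],0,1],[[0,0,0],0.0283,1],[[0,0,0.18],0,1],[[0,0,0.18],0,1],[[0,0,0.16],0,1],[[0,0,0],0,1]]}}

```text
clock: 12.05
tcp_pos: [0.4647, 0.0621, 0.0424]
ee_rot: [[-0.113, 0.994, -0.007], [0.994, 0.113, 0.0], [0.001, -0.007, -1.0]]
ft_force: [-0.6, 0.1, -0.2]
width: 0.0
```

```bash
python3 look.py .468 .062 m
```

```text
12.05 [0.46467653 0.06213866 0.04235762] [-0.56575269  0.12778844 -0.19306172]
scene pot 195 [0.4689 0.0605]
  in gauge frame -0.169 -0.1659
scene brown/orange 80 [[0.389, 0.008, 0.082], [0.398, 0.043, 0.088], [0.416, 0.085, 0.092]]
top pot 79 [0.4607 0.0555]
  in gauge frame -0.1777 -0.17
top brown/orange 9 [[0.407, 0.008, 0.085], [0.412, 0.013, 0.09], [0.415, 0.016, 0.092]]
```

View pics/m_scene.png

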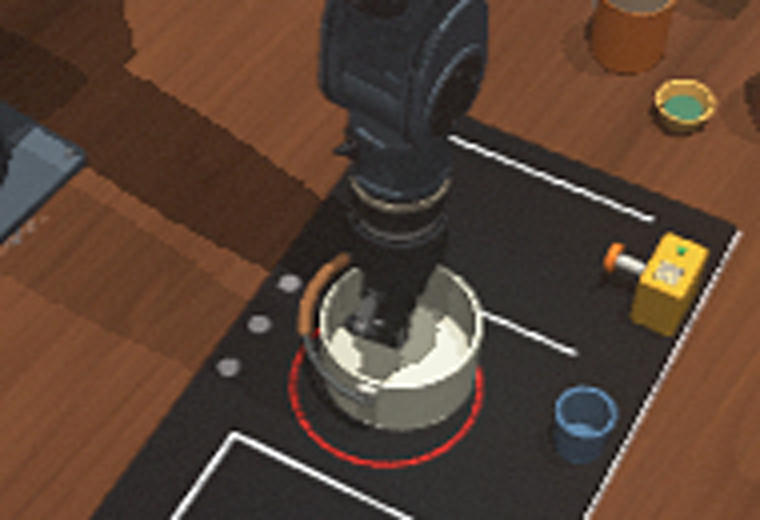

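The bail lies round the front rim and the fingers are inside the pot. Now I'll tow it left.

>>> {"name": "send_rows", "arguments": {"commands": [[[0.1,0,0],0,1],[[0.1,0,0],0,1],[[0.09,0,0],0,1],[[0.09,0,0],0,1],[[0.09,0,0],0,1],[[0.09,0,0],0,1],[[0.09,0,0],0,1],[[0.09,0,0],0,1],[[0.08,0,0],0,1],[[0.07,0,0],0,1],[[0.04,0,0],0,1],[[0,0,0],0,1]]}}

```text
clock: 13.65
tcp_pos: [0.4461, 0.248, 0.045]
ee_rot: [[-0.114, 0.993, -0.001], [0.993, 0.114, 0.002], [0.002, -0.001, -1.0]]
ft_force: [-0.7, -0.2, -0.4]
width: 0.0002
```

```bash
python3 look.py .452 .205 n
```

```text
13.65 [0.44614044 0.2480433  0.04495354] [-0.71055809 -0.17174154 -0.37107546]
scene pot 186 [0.4491 0.2001]
  in gauge frame -0.1728 -0.025
scene brown/orange 89 [[0.37, 0.149, 0.055], [0.38, 0.201, 0.087], [0.571, 0.245, 0.093]]
top pot 171 [0.4485 0.1997]
  in gauge frame -0.1735 -0.0254
top brown/orange 107 [[0.368, 0.151, 0.057], [0.379, 0.195, 0.087], [0.569, 0.247, 0.093]]
```

>>> {"name": "send_rows", "arguments": {"commands": [[[0.05,0,0],0,1],[[0.045,0,0],0,1],[[0.03,0,0],0,1],[[-0.12,0,0],0,1],[[-0.12,0,0],0,1],[[0,0.1,0],0,1],[[0,0.1,0],0,1],[[0,0.08,0],0,1],[[0,0.06,0],0,1],[[0,0.04,0],0,1],[[0,0.02,0],0,1],[[0,0,0],0,1]]}}

```text
clock: 15.25
tcp_pos: [0.5292, 0.2333, 0.0454]
ee_rot: [[-0.113, 0.994, 0.001], [0.994, 0.113, 0.0], [0.0, 0.001, -1.0]]
ft_force: [-0.2, -0.7, -1.3]
width: 0.0003
```

```bash
python3 look.py .48 .228 o
python3 - <<'E'
from h import *
for c in("scene","top"):
  a,d=read_camera(c);W=world(c,d)
  hsv=cv2.cvtColor(a,cv2.COLOR_RGB2HSV);H,S,V=[hsv[...,i].astype(int) for i in range(3)]
  rel=W[...,:2]-[.618,.2445];X=rel@[.9936,.113];Y=rel@[-.113,.9936]
  m=(abs(Y)<.02)&(X>-.1)&(X<-.02)&(W[...,2]>.03)&(W[...,2]<.075)&(H<17)&(S>150)&(V>110)
  print(c,"tip X,Y",m.sum(),np.sort(X[m]).round(4)[:8],np.median(X[m]).round(4),Y[m].mean().round(4))
E
```

```text
15.25 [0.52923937 0.23333198 0.04536262] [-0.15298932 -0.69004955 -1.25412157]
scene pot 179 [0.4783 0.2286]
  in gauge frame -0.1406 -0.0001
scene brown/orange 116 [[0.4, 0.182, 0.054], [0.42, 0.22, 0.085], [0.616, 0.263, 0.091]]
top pot 101 [0.4703 0.2256]
  in gauge frame -0.1489 -0.0021
top brown/orange 2 [[0.425, 0.183, 0.065], [0.511, 0.207, 0.075], [0.596, 0.231, 0.085]]
scene tip X,Y 20 [-0.0543 -0.0542 -0.0535 -0.0532 -0.0521 -0.0521 -0.0512 -0.0505] -0.0497 -0.0041
top tip X,Y 0 [] nan nan
  return _methods._mean(a, axis=axis, dtype=dtype,
  ret = ret.dtype.type(ret / rcount)
<stdin>:7: RuntimeWarning: Mean of empty slice.
```

View pics/o_scene.png

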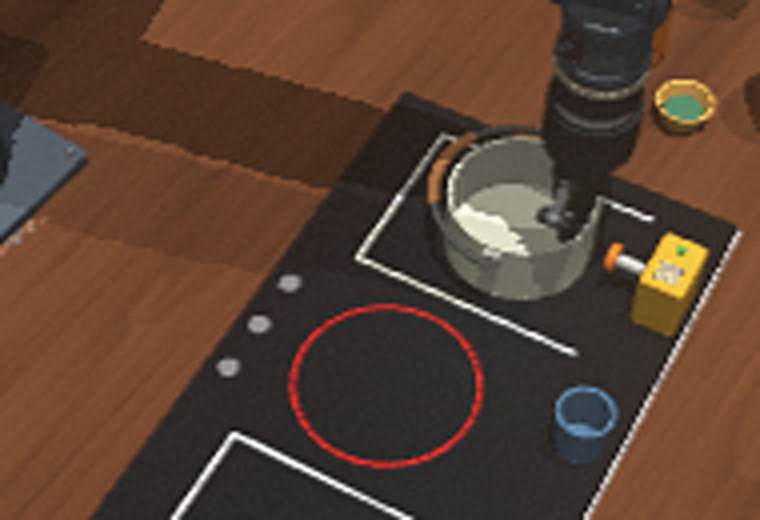

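The pot is in the lane centre, y error about 0, with its wall at about −0.075 and the tip face at about −0.055 in the gauge frame. I'll tow it slowly back and watch the force.

>>> {"name": "send_rows", "arguments": {"commands": [[[0,0.02,0],0,1],[[0,0.02,0],0,1],[[0,0.02,0],0,1],[[0,0.015,0],0,1],[[0,0.015,0],0,1],[[0,0.01,0],0,1],[[0,0,0],0,1]]}}

```text
clock: 16.32
tcp_pos: [0.5491, 0.2354, 0.0454]
ee_rot: [[-0.113, 0.994, 0.001], [0.994, 0.113, 0.0], [-0.0, 0.001, -1.0]]
ft_force: [-1.7, 0.3, 1.1]
width: -0.0001
```

```bash
cat > tip.py <<'E'
from h import *
import sys
o=get_obs();print(o["tcp_pos"],o["ft_force"])
g=np.array([float(sys.argv[1]),float(sys.argv[2])])
from scipy.optimize import least_squares
for c in("scene","top"):
 R=[]
 for k in range(3):
  a,d=read_camera(c);W=world(c,d)
  hsv=cv2.cvtColor(a,cv2.COLOR_RGB2HSV);H,S,V=[hsv[...,i].astype(int) for i in range(3)]
  rel=W[...,:2]-[.618,.2445];X=rel@[.9936,.113];Y=rel@[-.113,.9936]
  m=(abs(Y)<.02)&(X>-.075)&(X<-.02)&(W[...,2]>.03)&(W[...,2]<.075)&(H<17)&(S>150)&(V>110)
  q=(np.hypot(X-g[0],Y-g[1])<.09)&(S<60)&(V>60)&(abs(W[...,2]-.084)<.005)
  s=least_squares(lambda z:np.hypot(X[q]-z[0],Y[q]-z[1])-.063,g,loss='soft_l1',f_scale=.003).x
  R.append([m.sum(),X[m].min() if m.any() else 9,np.median(X[m]) if m.any() else 9,s[0],s[1],q.sum()])
 print(c,"ntip,minX,medX,potX,potY,n",np.mean(R,0).round(4))
cv2.imwrite(f"pics/{sys.argv[3]}.png",cv2.resize(read_camera("scene")[0][135:205,265:345],None,fx=8,fy=8,interpolation=cv2.INTER_CUBIC)[:,:,::-1])
E
python3 tip.py -.12 0 p
```

```text
[0.54912239 0.23537929 0.04535794] [-1.68366698  0.25542802  1.14018405]
scene ntip,minX,medX,potX,potY,n [ 1.700e+01 -5.410e-02 -4.990e-02 -1.214e-01 -4.000e-04  1.790e+02]
top ntip,minX,medX,potX,potY,n [ 0.000000e+00  9.000000e+00  9.000000e+00 -1.294000e-01 -2.300000e-03
  1.053333e+02]
```

>>> {"name": "send_rows", "arguments": {"commands": [[[0,0.01,0],0,1],[[0,0.01,0],0,1],[[0,0,0],0,1],[[0,0,0],0,1]]}}

```text
clock: 17.18
tcp_pos: [0.5526, 0.2358, 0.0453]
ee_rot: [[-0.113, 0.994, -0.0], [0.994, 0.113, -0.0], [-0.0, -0.0, -1.0]]
ft_force: [-3.0, -0.4, 1.9]
width: 0.0002
```

```bash
python3 tip.py -.12 0 q
```

```text
[0.55258185 0.23580298 0.0453247 ] [-2.98548742 -0.41831349  1.90938096]
scene ntip,minX,medX,potX,potY,n [ 1.533330e+01 -5.020000e-02 -4.670000e-02 -1.175000e-01  3.000000e-04
  1.896667e+02]
top ntip,minX,medX,potX,potY,n [ 0.000e+00  9.000e+00  9.000e+00 -1.258e-01 -2.600e-03  1.020e+02]
```

View pics/q.png

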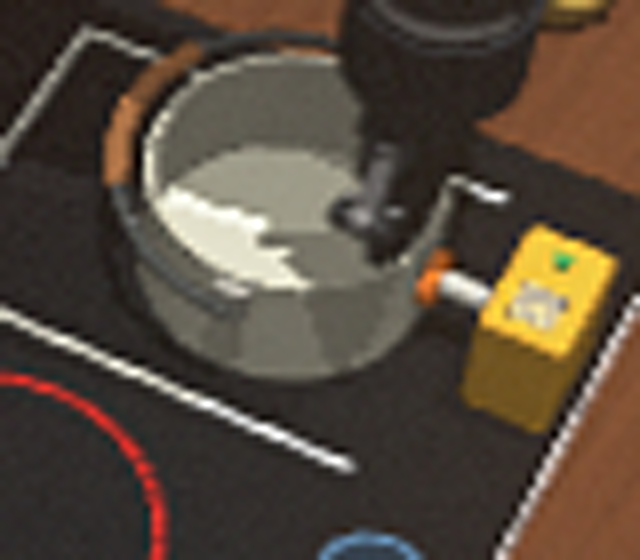

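The tip has been pressed in by about 3.5 mm and touches the wall (crop 435,280). I'll back the fingers off the wall, rise and check.

>>> {"name": "send_rows", "arguments": {"commands": [[[0,-0.02,0],0,1],[[0,-0.06,0],0,1],[[0,-0.1,0],0,1],[[0,-0.04,0],0,1],[[0,0,-0.15],0,1],[[0,0,-0.25],0,1],[[0,0,-0.25],0,1],[[0,0,-0.2],0,1],[[0,0,0],0,1]]}}

```text
clock: 18.65
tcp_pos: [0.5117, 0.2317, 0.2207]
ee_rot: [[-0.113, 0.994, 0.01], [0.994, 0.113, 0.003], [0.002, 0.01, -1.0]]
ft_force: [0.5, 0.4, 0.3]
width: 0.0002
```

```bash
python3 tip.py -.118 0 r; python3 look.py .501 .231 s
```

```text
[0.51166529 0.23167386 0.22072663] [0.45364478 0.44525464 0.27652533]
scene ntip,minX,medX,potX,potY,n [ 1.800000e+01 -5.030000e-02 -4.670000e-02 -1.171000e-01  1.700000e-03
  2.286667e+02]
top ntip,minX,medX,potX,potY,n [ 0.000e+00  9.000e+00  9.000e+00 -1.203e-01 -1.200e-03  1.280e+02]
19.0 [0.50813834 0.2305593  0.21357131] [ 0.10059082 -0.24880595 -0.35402005]
scene pot 226 [0.5015 0.2329]
  in gauge frame -0.1171 0.0016
scene brown/orange 164 [[0.424, 0.188, 0.052], [0.574, 0.219, 0.076], [0.639, 0.265, 0.091]]
top pot 126 [0.4984 0.2293]
  in gauge frame -0.1206 -0.0015
top brown/orange 36 [[0.426, 0.184, 0.078], [0.435, 0.198, 0.088], [0.637, 0.224, 0.092]]
```

View pics/r.png

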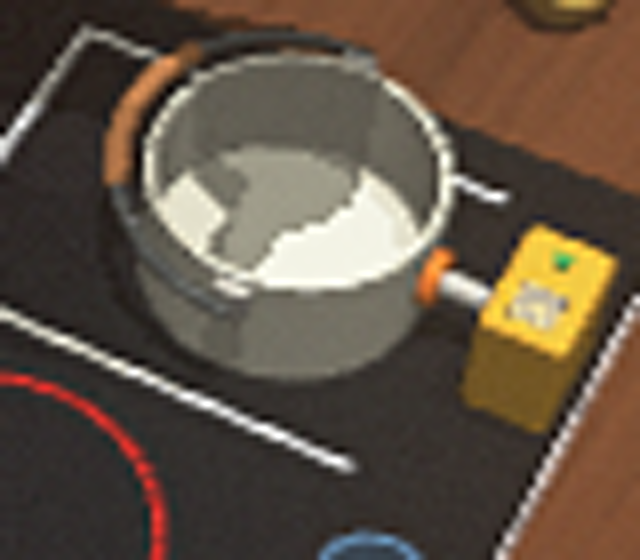

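The pot stands free in the lane with the bail down. The tip still reads −0.0503, so it is still pressed, and the pot's y offset is under 2 mm. I'll hand it in.

```bash
python3 -c "
from h import *
print(env.finish_job())"
```

```text
the job is handed in; nothing more can be done
None
```

The pot is in the left keep-warm lane, pressing the gauge's tip, with its bail folded down to the front. The job was handed in at about 19 s; it reports no verdict.

**What I did**
- **Bail:** I folded it with the shut fingers. It took three tries: the first sweep missed and the second slipped over the grip, because the fingertips sat about 7–9 mm behind the TCP, not 22 mm ahead of it. The pot slid about 15 mm meanwhile, against the 60 mm allowed.
- **Pot:** I towed it from inside the wall, left into the lane and then slowly back onto the tip.

**Last checks, after letting go**
- **Lane:** the pot's axis is within about 2 mm of the lane's middle. The scene camera reads +1.6 mm and the top camera −1.5 mm.
- **Gauge tip:** it is still pushed in by about 3.5 mm, unchanged after release. I judged contact from the pictures; I could not measure the contact force directly.
- **Bail:** it lies round the front rim, at about 1.5 rad. I worked this out from the grip's height.
- **Disagreement:** the cameras differ by about 3.5 mm on how far back the pot stands. I went by the scene camera, because the top view did not see the tip.
- **Bystanders:** the arm did not come near the jars, dish, cup or spoon, but I did not measure them again.

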